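# Show the recorder which tin goes where and log it

### The job

Show the bench camera which sample goes into the drying carrier: point with the fingertips at the red-lidded tin, about 2 cm above the middle of its lid, and stay there for two seconds, then point in the same way, about 2 cm above it, at the middle of the one empty seat of the steel carrier for two seconds. After that press the green button on the console fully down to log it, let it come back up and move clear. Only point at the tin and the seat: do not touch, move or lift any tin, the jar or the carrier, do not point at another tin, and do not press the black button.

Things in the scene. Friction and masses are not known exactly. Their poses are not given: they have to be found in the camera images.
- red_tin: The tin with the red lid: round aluminium sample tin, 57 mm across and 40 mm high, 70 g, loose, standing on the bench. Its body frame is at the centre of its underside, z up.
- red_tin_lid (a point): Centre of the flat top of the red lid, 40 mm above the tin's underside; z up. The first thing to point at.
- blue_tin: The tin with the blue lid: round aluminium sample tin, 57 mm across and 40 mm high, 70 g, loose, standing on the bench; a bystander. Its body frame is at the centre of its underside, z up.
- blue_tin_lid (a point): Centre of the top of the blue lid, 40 mm above the tin's underside.
- plain_tin_a: A tin with a bare aluminium lid: round aluminium sample tin, 57 mm across and 40 mm high, 70 g, loose, standing on one seat of the carrier; a bystander. Its body frame is at the centre of its underside, z up.
- plain_tin_a_lid (a point): Centre of the top of this lid, 40 mm above the tin's underside, 52 mm above the bench.
- plain_tin_b: The second tin with a bare aluminium lid, the same size, on another seat of the carrier; a bystander. Its body frame is at the centre of its underside, z up.
- plain_tin_b_lid (a point): Centre of the top of this lid, 52 mm above the bench.
- jar: Amber glass jar with a white cap, 50 mm across and 70 mm high, 160 g, loose on the bench; a bystander. Origin at the centre of its underside.
- jar_center (a point): Centre of the jar, half-way up (35 mm above the bench).
- carrier: Drying carrier: fixed flat steel plate, 115 mm by 330 mm (its own x and y), top 12 mm above the bench, with a strip 8 mm high along its +x edge. Three round white seats (72 mm across, black rim) in a row along its y, 105 mm apart, the middle one at its centre. Two seats hold plain tins; which one is empty varies. Origin at the centre of its underside.
- empty_seat_mid (a point): Middle of the empty seat, on the plate's top face (12 mm above the bench), marked with a black dot 20 mm across; z up. The second thing to point at.
- console: Grey console box with a white top, fixed, 90 mm by 150 mm (its own x and y), 30 mm high, carrying a green and a black push button 72 mm apart along its y; which is on which side varies. Origin at the centre of its underside.
- log_top (a point): Centre of the top face of the green button (28 mm across, in a grey housing on the console). It is pressed straight down.
- log (a joint): Travel of the green button: 0 up, 0.006 m fully down; a spring brings it back. Fully down takes about 4 N.
- cancel_top (a point): Centre of the top face of the black button, the same size; leave it alone.
- cancel (a joint): Travel of the black button: 0 up, 0.006 m fully down.
There are look-alikes about, which are no part of the job. Of the things that look like the red_tin, the middle-sized one is meant.

How it is judged:
By the outcome, as a careful person would: the job done as asked, in the order asked, and still so for the second after the job is handed in, with the robot touching nothing.
It also fails if it takes over 56 s, if anything falls off the work surface, if the arm or the gripper's body presses on something with over 40 N, if the wrist force passes 120 N, or if a joint passes its speed limit or range.

### The arm

A 6-joint arm with a two-finger parallel gripper is mounted at the origin on the work surface. World frame = base frame: x ahead of the robot, y to its left, z up, the work surface at z = 0. Lengths are in m, angles in rad, forces in N, time in s.
With the tool pointing down it reaches from about 0.325 to 0.75 m from the base axis. Payload 7.6 kg.
Tool frame: the origin (TCP) lies on the centre line of the jaws, within the pads' length; the fingertips stand ahead of it and the grasp point (between the pads) lies 2 mm behind it (tips_ahead is the z of the fingertips in the tool frame, in m); z points along the fingers, y is the line along which they close (so a half turn about z gives the same grasp; the last joint's range is limited). The gripper opens to 85 mm and grips with 20 to 120 N. Pads are 22 mm wide; open, the fingers measure 114 mm over their backs; the gripper's body (76 mm by 85 mm) begins 54 mm behind the grasp point. The pads swing forward as they close: fully open they stand 13 mm farther back than shut.
Start: joints at [-1.225, 0.052, 1.401, -0, 1.689, -0.07], TCP at [0.212, -0.48, 0.211] pointing down, gripper open.
Joint ranges: [-2.9, 2.9], [-0.91, 2.17], [0.12, 2.37], [-1.06, 4.2], [0.26, 2.73], [-2.93, 2.93]. Speed limits (rad/s): [2.57, 2.57, 3.01, 3.14, 3.14, 3.14].

### API

Orientations are given as a 3x3 rotation matrix whose columns are the frame's x, y, z axes.
In Python, from rig import sense, capture, close_job, look_for, trace, pinpoint, tips_ahead gives the robot as it stands. The module is installed in compiled form; this text tells all that it offers.
- The arm moves only by the tool drive_tool, never from a script. Its argument "motion" is a list that holds one entry, the list of rows, each a list of 6 numbers: the shift along the tool's x, y, z in m, then the turn, a rotation vector about the tool's x, y, z in degrees. A call has 1 to 8 rows; each row is the pose to reach, as a shift and turn from the pose commanded when the call began, along the tool's axes at that moment; what a row does not reach only later rows make up. A row lasts 1/12 s, in which the tool goes at most 41.7 mm and 7.16 degrees, less where a joint would pass 70% of its speed; a pose out of reach is approached as far as the arm can. A call with a gripper value outside its range is refused whole. "gripper" is the closure, from -1 (fully open) to 1 (shut), set as the call begins (left out, the last holds). The fingers move at their own pace and stop on an object; "grip_force" is the grip in N (left out, the last holds). Time passes only in rows, so rows that repeat a pose let the fingers close. It gives the time, the measured TCP pose, the force, the opening and the grip force at its end, in the units of the state.
- sense(): the state, without advancing time (a new reading comes with each control period).
- capture(name): name is "scene" or "top" or "wrist"; returns a dict with "image" (400x640x3 uint8, red, green, blue), "mtx" (3x3 intrinsics, pixels), "dist" ([k1, k2, p1, p2, k3] as OpenCV has them; the pictures are not rectified), "extrinsics" (4x4, takes a point from camera to world coordinates). Camera axes: x right, y down, z forward; pixel columns grow to the right and rows downward; lengths in m; the calibration is good to about 2 mm. A picture is of the moment at which its call begins. There is no depth.
- close_job(): hands the job in; it is judged then, once.
Trained networks look in the newest picture that a camera, given by its name, has taken for a name from the list of things; names that differ only in an ending like _2 or _b are one class to them, and where a whole thing is asked for, a point or a joint stands for the part that bears it (a point fixed in the world has none). Each returns a list of dicts, best first, with "score" (0 to 1); they miss things now and then, are a little off and sometimes report something else, mostly with a low value. They report only what shows in the picture. A call takes as long as a camera call. They do not tell look-alikes from the thing itself.
- look_for(camera, name): "location" ([x, y, z] in m, in the coordinates of the camera as it stood for that picture, good to about 4 mm: the middle of the surface that is visible of it).
- trace(camera, name): "region" (400x640 bool, what is visible of it).
- pinpoint(camera, name): "location" ([x, y, z] in m, in the coordinates of the camera as it stood for that picture, good to about 4 mm: a listed point, or the origin of a listed thing).
The state is a dict: "time_s": time; "qpos": joint angles; "joint_velocities": joint speeds; "joint_efforts": joint torques, N m; "eef_pos": TCP position; "orientation": TCP orientation; "force": force on the tool from outside, world axes, zero at the start; "ft_torque": the same for the moment, N m; "width": finger opening in m; "grasp_force": force on a finger pad.
Only numpy, scipy, OpenCV 4.12 (cv2) and the standard library are available. Lean on these libraries where they do the work, as an engineer would, in place of code of your own. Each camera call takes 0.05 s, during which the arm holds its last target. There are 200 camera calls.

## Working session

There is one attempt and no reset: what is moved stays moved. The work goes in short steps, Python scripts to look and compute and a tool call to move; the robot and the scene stay as the last step left them, time stands still between calls to the robot, and variables do not carry over. Pictures are saved under pics/ and viewed, at most 13 in all, crops included, and the job is handed in when it is done.

Besides the shell and the picture viewer there is one more tool, called as name([rows], argument=value, ...), one row to a line, values as JSON. drive_tool: Moves the arm, as the interface text tells. Its arguments: {"type":"object","properties":{"motion":{"type":"array","items":{"type":"array","items":{"type":"array","items":{"type":"number"}}}},"gripper":{"type":"number"},"grip_force":{"type":"number"}},"required":["motion"]}

```bash
mkdir -p pics; cat > h.py <<'E'
import numpy as np, cv2
from rig import *
def world(c,p):
    return (c["extrinsics"]@np.r_[p,1])[:3]
def pix(c,w):
    E=np.linalg.inv(c["extrinsics"]);r=cv2.Rodrigues(E[:3,:3])[0]
    return cv2.projectPoints(np.array([w],float),r,E[:3,3],c["mtx"],np.array(c["dist"]))[0].ravel()
def ray(c,uv,z):
    u=cv2.undistortPoints(np.array([[uv]],float),c["mtx"],np.array(c["dist"])).ravel()
    d=c["extrinsics"][:3,:3]@np.r_[u,1];o=c["extrinsics"][:3,3]
    return o+d*(z-o[2])/d[2]
E
python3 - <<'E'
from h import *
print(tips_ahead if not callable(tips_ahead) else tips_ahead(), sense())
for n in ["top","scene"]:
    c=capture(n); cv2.imwrite(f"pics/{n}1.png",c["image"][...,::-1])
    print(n,c["extrinsics"][:3,3])
    for t in ["red_tin_lid","blue_tin_lid","plain_tin_a_lid","empty_seat_mid","log_top","cancel_top","jar_center","carrier","console"]:
        for d in pinpoint(n,t)[:5]:
            if d["score"]>.2:
                w=world(c,d["location"]); print(t,round(d["score"],2),w.round(3),pix(c,w).round())
E
```

```text
0.017 {'time_s': 0.0, 'qpos': array([-1.22530975e+00,  5.28341026e-02,  1.40171449e+00, -9.06644359e-06,
        1.68856466e+00, -7.03114499e-02]), 'joint_velocities': array([ 1.89516519e-03, -1.53272164e-03,  6.48026054e-04,  9.84274778e-05,
       -7.68981192e-04,  1.41849607e-03]), 'joint_efforts': array([-7.82449501e-05, -3.81667399e+01, -3.60188019e+01, -8.69349674e-05,
        6.24646796e-03,  3.81342454e-05]), 'eef_pos': array([ 0.21196298, -0.47996096,  0.20997899]), 'orientation': array([[ 9.14794726e-01,  4.03918724e-01, -5.23432091e-04],
       [ 4.03919052e-01, -9.14793617e-01,  1.42770639e-03],
       [ 9.78450076e-05, -1.51748247e-03, -9.99998844e-01]]), 'force': array([-0.10536894, -0.48386218,  1.05957099]), 'ft_torque': array([ 0.02563301,  0.04546237, -0.05197713]), 'grasp_force': 0.0, 'width': 0.08528721510342815}
top [0.48158744 0.00896097 0.97212018]
red_tin_lid 0.74 [0.631 0.407 0.056] [161. 162.]
red_tin_lid 0.64 [0.517 0.418 0.026] [161. 207.]
red_tin_lid 0.56 [0.526 0.337 0.041] [189. 203.]
blue_tin_lid 0.78 [0.376 0.264 0.037] [217. 262.]
plain_tin_a_lid 0.9
[... 470 characters left out ...]
]
red_tin_lid 0.76 [0.628 0.41  0.059] [419. 284.]
red_tin_lid 0.6 [0.523 0.424 0.03 ] [446. 273.]
red_tin_lid 0.57 [0.535 0.335 0.037] [410. 258.]
blue_tin_lid 0.73 [0.379 0.264 0.037] [418. 221.]
blue_tin_lid 0.6 [ 0.518 -0.113  0.056] [285. 190.]
plain_tin_a_lid 0.84 [ 0.514 -0.115  0.056] [285. 189.]
plain_tin_a_lid 0.37 [0.557 0.094 0.01 ] [329. 234.]
empty_seat_mid 0.47 [0.63  0.264 0.038] [364. 265.]
log_top 0.62 [ 0.484 -0.321  0.053] [248. 167.]
log_top 0.37 [ 0.497 -0.391  0.054] [231. 162.]
cancel_top 0.38 [ 0.485 -0.321  0.056] [247. 166.]
jar_center 0.8 [0.633 0.265 0.034] [363. 267.]
carrier 0.88 [ 0.537 -0.012 -0.001] [306. 220.]
console 0.75 [ 0.493 -0.368  0.005] [238. 176.]
```

View pics/top1.png

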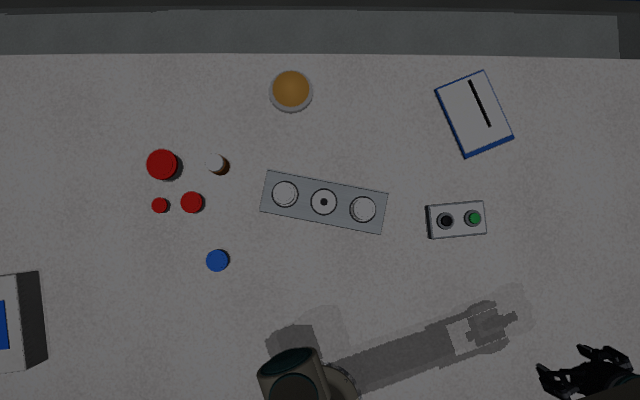

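View pics/scene1.png

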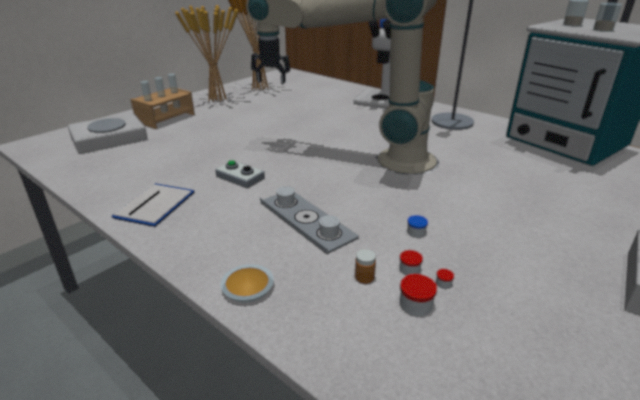

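The top view shows three red lids: large at (161,163), small at (160,205) and middle-sized at (192,202). The middle-sized one is the target. The empty seat is the middle one, with its dot at (323,202). The green button is at (473,218) and the black one at (445,220). The scene view agrees. Next I refine these positions by colour.

```bash
cat >> h.py <<'E'
def blob(c,mask,near,r=25):
    """centroid of the component of mask nearest to a pixel"""
    n,l,s,cen=cv2.connectedComponentsWithStats(mask.astype(np.uint8))
    k=[i for i in range(1,n) if s[i,4]>12]
    i=min(k,key=lambda i:np.hypot(*(cen[i]-near)))
    return cen[i],s[i,4]
def red(im): im=im.astype(int);return (im[...,0]>2*im[...,1])&(im[...,0]>60)
def green(im): im=im.astype(int);return (im[...,1]>1.5*im[...,0])&(im[...,1]>1.2*im[...,2])&(im[...,1]>40)
def togo(p):
    """shift in tool axes that brings the TCP to p"""
    s=sense();return s["orientation"].T@(np.array(p)-s["eef_pos"])
E
python3 - <<'E'
from h import *
c=capture("top");im=c["image"]
for nm,m,near,z in [("red",red(im),(192,202),.04),("green",green(im),(473,218),.05),("dot",im.max(2)<50,(323,202),.012)]:
    q,a=blob(c,m,near);print(nm,q.round(1),a,ray(c,q,z).round(4))
print(togo([.529,.336,.2]).round(3))
E
```

```text
red [190.9 201.8] 366 [0.5304 0.3327 0.04  ]
green [474.4 217.8] 90 [ 0.4929 -0.3966  0.05  ]
dot [323.4 201.8] 82 [ 0.534  -0.0103  0.012 ]
[ 0.62  -0.619  0.011]
```

drive_tool([
  [[0.01,-0.01,0,0,0,0],[0.035,-0.035,0,0,0,0],[0.063,-0.063,0,0,0,0],[0.091,-0.091,0,0,0,0],[0.119,-0.119,0,0,0,0],[0.147,-0.147,0,0,0,0],[0.175,-0.175,0,0,0,0],[0.203,-0.203,0,0,0,0]],
], gripper=1)

```text
time_s: 1.72
eef_pos: [0.316, -0.2108, 0.211]
orientation: [[0.915, 0.403, 0.001], [0.403, -0.915, -0.001], [0.0, 0.001, -1.0]]
force: [0.7, 0.0, 0.6]
width: 0.0
grasp_force: 0.0
```

drive_tool([
  [[0.028,-0.028,0,0,0,0],[0.056,-0.056,0,0,0,0],[0.084,-0.084,0,0,0,0],[0.112,-0.112,0,0,0,0],[0.14,-0.14,0,0,0,0],[0.168,-0.168,0,0,0,0],[0.196,-0.196,0,0,0,0],[0.224,-0.224,0,0,0,0]],
])

```text
time_s: 2.38
eef_pos: [0.4305, 0.085, 0.211]
orientation: [[0.915, 0.404, 0.001], [0.404, -0.915, -0.0], [0.001, 0.0, -1.0]]
force: [-0.2, -1.3, 0.5]
width: -0.0
grasp_force: 0.0
```

drive_tool([
  [[0.028,-0.028,0,0,0,0],[0.056,-0.056,0,0,0,0],[0.084,-0.084,0,0,0,0],[0.112,-0.112,0,0,0,0],[0.14,-0.14,0,0,0,0],[0.165,-0.165,0,0,0,0],[0.18,-0.18,0,0,0,0],[0.185,-0.185,0,0,0,0]],
])

```text
time_s: 3.05
eef_pos: [0.5247, 0.3295, 0.2095]
orientation: [[0.914, 0.406, -0.001], [0.406, -0.914, -0.0], [-0.001, -0.0, -1.0]]
force: [-0.1, -0.7, -0.1]
width: -0.0
grasp_force: 0.0
```

```bash
python3 - <<'E'
from h import *
print(tips_ahead if not callable(tips_ahead) else tips_ahead())
c=capture("wrist");cv2.imwrite("pics/w1.png",c["image"][...,::-1])
s=sense();print(s["eef_pos"],s["orientation"][:,2],c["extrinsics"][:3,3],"tip pix",pix(c,s["eef_pos"]+.017*s["orientation"][:,2]))
for d in pinpoint("wrist","red_tin_lid"):
    w=world(c,d["location"]);print(round(d["score"],2),w.round(4),pix(c,w).round())
m=red(c["image"]);n,l,st,cen=cv2.connectedComponentsWithStats(m.astype(np.uint8))
for i in range(1,n):
    if st[i,4]>100: print(st[i],cen[i].round(),ray(c,cen[i],.04).round(4))
E
```

```text
0.017
[0.52474868 0.32890601 0.20964514] [-1.16849244e-03 -3.73161731e-04 -9.99999248e-01] [0.59406099 0.36061702 0.37242956] tip pix [324.34110458 226.88546383]
0.92 [0.6247 0.4084 0.0532] [290.  45.]
0.9 [0.5315 0.3325 0.0441] [323. 165.]
0.66 [0.5271 0.4219 0.0318] [245. 133.]
[ 249    0   86   86 5993] [291.  40.] [0.6302 0.4103 0.04  ]
[ 227  116   38   38 1109] [245. 135.] [0.5271 0.4199 0.04  ]
[ 297  137   52   51 2076] [322. 162.] [0.5335 0.3346 0.04  ]
```

View pics/w1.png

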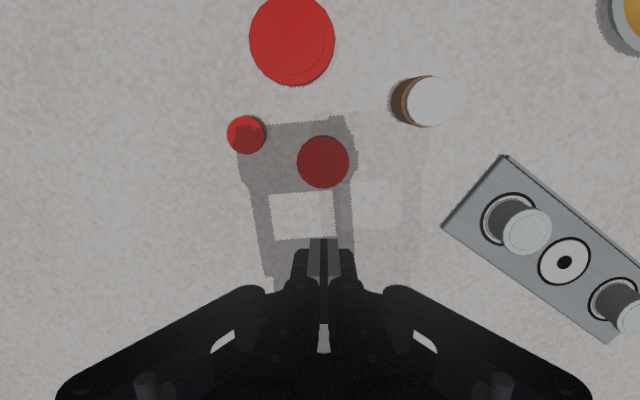

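The wrist view shows the middle-sized red lid at (322,162), the small one at (245,135) and the large one at (291,40). The shut fingertips end near (324,238), so I check the tip length against that.

```bash
python3 - <<'E'
from h import *
c=capture("wrist");s=sense();R=s["orientation"]
for z in (0,.005,.01,.017,.03):
    print(z,[pix(c,s["eef_pos"]+R@[x,0,z]).round() for x in (-.011,0,.011)])
im=c["image"];print(im[225:262:2,324].sum(1),im[225:262:2,316].sum(1))
print(togo([.5325,.334,.077]).round(4), togo([.5325,.334,.12]).round(4))
E
```

```text
0 [array([325., 257.]), array([325., 239.]), array([325., 221.])]
0.005 [array([325., 253.]), array([325., 235.]), array([325., 218.])]
0.01 [array([325., 249.]), array([325., 232.]), array([325., 215.])]
0.017 [array([325., 244.]), array([325., 227.]), array([325., 210.])]
0.03 [array([325., 235.]), array([325., 220.]), array([325., 204.])]
[462 468 470 459 448 448 318 112 117 120 112 114 114 115 114 117  99 101
  95] [487 485 482 487 488 492 376 198 208 207 202 205 202 205 201 202 202 197
 194]
[ 0.0104 -0.0039  0.1335] [ 0.0104 -0.0039  0.0905]
```

```bash
python3 - <<'E'
from h import *
c=capture("scene");s=sense();R=s["orientation"]
P=[pix(c,s["eef_pos"]+R@[0,0,z]) for z in (-.03,-.01,0,.017,.03)]
print(np.round(P,1))
u,v=P[2].astype(int);im=c["image"][v-40:v+60,u-60:u+60]
im=cv2.resize(im,None,fx=5,fy=5,interpolation=cv2.INTER_CUBIC)
for p,col in zip(P[2:4],[(0,0,255),(0,255,0)]):
    q=((p-[u-60,v-40])*5+2).astype(int);im=np.ascontiguousarray(im);cv2.line(im,(int(q[0])+25,int(q[1])),(int(q[0])+70,int(q[1])),col[::-1],1);cv2.circle(im,tuple(map(int,q)),2,col[::-1],-1)
cv2.imwrite("pics/s2.png",im[...,::-1])
E
```

```text
[[418.1 182.1]
 [417.2 189.8]
 [416.7 193.7]
 [415.9 200.1]
 [415.3 204.9]]
```

View pics/s2.png

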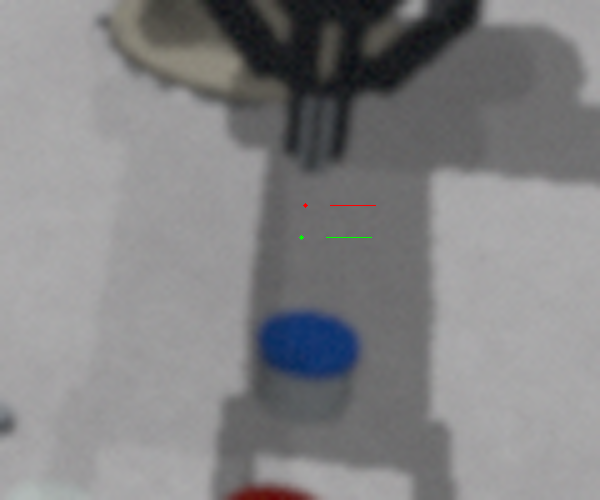

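The scene crop shows the fingertips ending near crop pixel (315,165), about 2 cm short of the reported TCP. Both cameras agree on that, so I descend part way and check again from closer.

drive_tool([
  [[0.003,-0.001,0.025,0,0,0],[0.007,-0.003,0.055,0,0,0],[0.009,-0.0035,0.085,0,0,0],[0.0104,-0.0039,0.105,0,0,0],[0.0104,-0.0039,0.11,0,0,0],[0.0104,-0.0039,0.11,0,0,0]],
])

```text
time_s: 3.75
eef_pos: [0.532, 0.3329, 0.0997]
orientation: [[0.915, 0.403, -0.002], [0.403, -0.915, -0.002], [-0.003, 0.001, -1.0]]
force: [-0.1, -0.2, 0.2]
width: 0.0001
grasp_force: 0.0
```

```bash
python3 - <<'E'
from h import *
s=sense();R=s["orientation"];print(s["eef_pos"],s["width"])
T=[]
for n in ("scene","wrist"):
    c=capture(n)
    P=np.array([pix(c,s["eef_pos"]+R@[0,0,z]) for z in (-.04,-.02,0,.017)])
    L=pix(c,[.5325,.334,.04]);print(n,P.round(1).tolist(),L)
    u,v=P[2].astype(int);f=6 if n=="scene" else 2
    h=(48,40) if n=="scene" else (96,120)
    im=c["image"][max(0,v-h[1]):v+h[1],u-h[0]:u+h[0]];o=np.array([u-h[0],max(0,v-h[1])])
    im=cv2.resize(im,None,fx=f,fy=f,interpolation=cv2.INTER_CUBIC)
    for p in [*P,L]:
        q=((p-o)*f+f/2).astype(int);cv2.circle(im,tuple(map(int,q)),2,(0,255,0),-1)
    T.append(cv2.resize(im,(400,480*400//im.shape[1]*im.shape[0]//480)))
h=min(t.shape[0] for t in T);cv2.imwrite("pics/s3.png",np.hstack([t[:h] for t in T])[...,::-1])
E
```

```text
[0.53200327 0.3329074  0.09965915] 5.3923919897572475e-05
scene [[414.6, 222.3], [413.7, 229.4], [412.8, 236.3], [412.1, 242.1]] [410.64071764 256.49707017]
wrist [[324.2, 275.7], [324.1, 254.8], [324.0, 238.3], [323.9, 226.8]] [322.68764521 203.52676641]
```

View pics/s3.png

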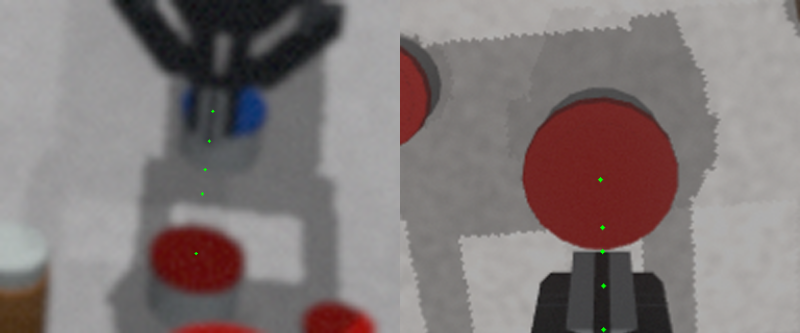

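Both views put the tips at tool z of about -0.02, not +0.017, with the fingers over the middle-sized red tin. I go down 3 cm, which is safe under either reading, and look again.

drive_tool([
  [[0,0,0.015,0,0,0],[0.0005,-0.001,0.025,0,0,0],[0.0005,-0.001,0.03,0,0,0],[0.0005,-0.001,0.03,0,0,0]],
])

```text
time_s: 4.18
eef_pos: [0.5323, 0.3354, 0.07]
orientation: [[0.915, 0.404, -0.001], [0.404, -0.915, -0.001], [-0.001, 0.0, -1.0]]
force: [-0.6, -0.3, -0.8]
width: 0.0001
grasp_force: 0.0
```

```bash
cat > look.py <<'E'
import sys
from h import *
# look.py out x y z : tip neighbourhood in scene and wrist; dots: tool z -.04,-.02,0,.017 and the target
s=sense();R=s["orientation"];print(s["eef_pos"].round(4),s["force"].round(1))
tgt=np.array(list(map(float,sys.argv[2:5])));T=[]
for n in ("scene","wrist"):
    c=capture(n)
    P=np.array([pix(c,s["eef_pos"]+R@[0,0,z]) for z in (-.04,-.02,0,.017)])
    L=pix(c,tgt);print(n,P.round(1).tolist(),L.round(1))
    u,v=P[2].astype(int);f=8 if n=="scene" else 2
    h=(25,30) if n=="scene" else (100,120)
    o=np.array([u-h[0],max(0,v-h[1])]);im=c["image"][o[1]:v+h[1],o[0]:u+h[0]]
    im=cv2.resize(im,None,fx=f,fy=f,interpolation=cv2.INTER_CUBIC)
    for p in [*P,L]:
        cv2.circle(im,tuple(map(int,(p-o)*f+f/2)),2,(0,255,0),-1)
    T.append(np.vstack([im,np.zeros((max(0,480-im.shape[0]),im.shape[1],3),np.uint8)])[:480])
cv2.imwrite(sys.argv[1],np.hstack(T)[...,::-1])
E
python3 look.py pics/s4.png .5325 .334 .04
```

```text
[0.5323 0.3354 0.07  ] [-0.6 -0.3 -0.8]
scene [[414.1, 233.2], [413.2, 240.0], [412.4, 246.8], [411.7, 252.4]] [410.6 256.5]
wrist [[323.6, 276.0], [323.6, 254.8], [323.5, 238.1], [323.5, 226.5]] [325.5 219.3]
```

View pics/s4.png

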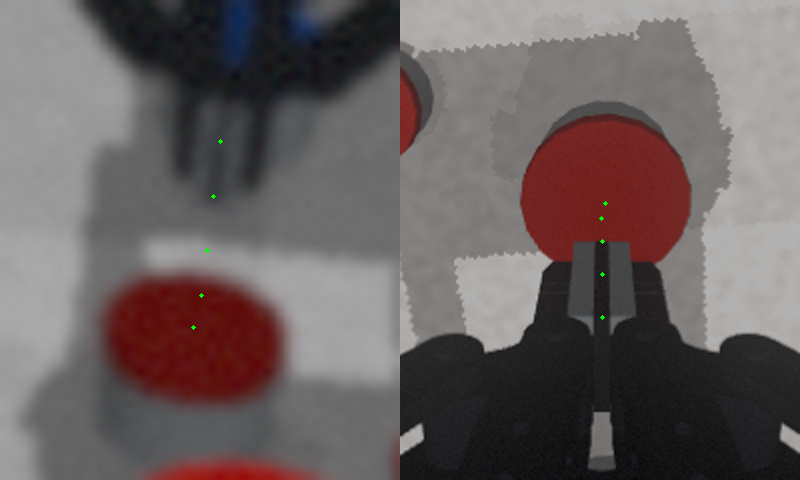

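The left crop shows the tip ending at (213,200) and the lid centre near (193,338). The tip is about 5 cm above the lid, so it sits about 19 mm behind the reported TCP. I go down 2.9 cm more, slowly, then hold.

drive_tool([
  [[0.001,0,0.01,0,0,0],[0.002,0,0.02,0,0,0],[0.002,0,0.027,0,0,0],[0.002,0,0.029,0,0,0],[0.002,0,0.029,0,0,0]],
])

```text
time_s: 4.7
eef_pos: [0.5339, 0.3361, 0.0402]
orientation: [[0.915, 0.404, -0.002], [0.404, -0.915, -0.001], [-0.003, 0.0, -1.0]]
force: [0.3, 0.4, -0.1]
width: -0.0001
grasp_force: 0.0
```

```bash
python3 look.py pics/s5.png .5335 .3346 .04
```

```text
[0.5339 0.3361 0.0402] [ 0.3  0.4 -0.1]
scene [[412.8, 243.8], [411.9, 250.5], [411.1, 257.0], [410.4, 262.5]] [410.6 256.8]
wrist [[323.6, 276.1], [323.5, 254.9], [323.5, 238.2], [323.5, 226.6]] [325.6 239.6]
```

View pics/s5.png

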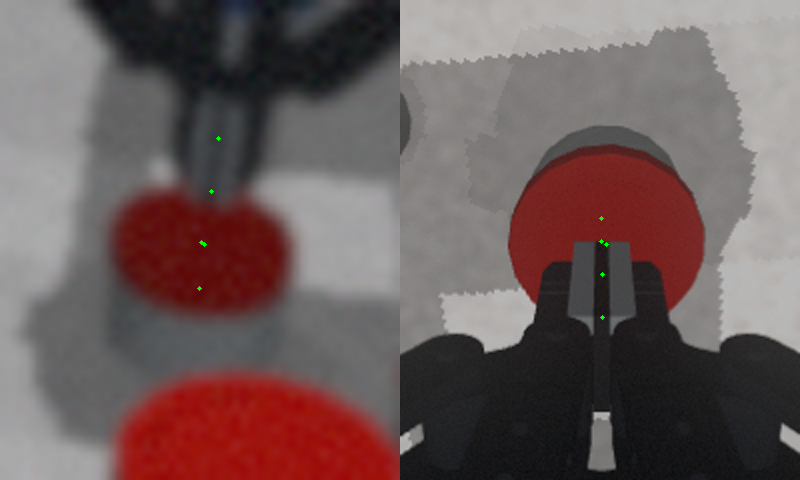

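The tip ends at (213,203), about 2 cm above the lid centre at (202,252). Nothing is touching, so I hold here for over two seconds.

drive_tool([
  [[0,0,0,0,0,0],[0,0,0,0,0,0],[0,0,0,0,0,0],[0,0,0,0,0,0],[0,0,0,0,0,0],[0,0,0,0,0,0],[0,0,0,0,0,0],[0,0,0,0,0,0]],
])

```text
time_s: 5.47
eef_pos: [0.5346, 0.3365, 0.0418]
orientation: [[0.915, 0.404, 0.0], [0.404, -0.915, -0.0], [0.0, 0.0, -1.0]]
force: [-0.6, 0.3, 0.3]
width: 0.0002
grasp_force: 0.0
```

drive_tool([
  [[0,0,0,0,0,0],[0,0,0,0,0,0],[0,0,0,0,0,0],[0,0,0,0,0,0],[0,0,0,0,0,0],[0,0,0,0,0,0],[0,0,0,0,0,0],[0,0,0,0,0,0]],
])

```text
time_s: 6.13
eef_pos: [0.5346, 0.3364, 0.0418]
orientation: [[0.915, 0.404, 0.0], [0.404, -0.915, -0.0], [-0.0, 0.0, -1.0]]
force: [-0.2, -0.5, 0.3]
width: -0.0001
grasp_force: 0.0
```

drive_tool([
  [[0,0,0,0,0,0],[0,0,0,0,0,0],[0,0,0,0,0,0],[0,0,0,0,0,0],[0,0,0,0,0,0],[0,0,0,0,0,0],[0,0,0,0,0,0],[0,0,0,0,0,0]],
])

```text
time_s: 6.8
eef_pos: [0.5346, 0.3365, 0.0418]
orientation: [[0.915, 0.404, 0.0], [0.404, -0.915, -0.0], [-0.0, 0.0, -1.0]]
force: [0.2, 0.4, -0.4]
width: -0.0001
grasp_force: 0.0
```

drive_tool([
  [[0,0,0,0,0,0],[0,0,0,0,0,0],[0,0,0,0,0,0],[0,0,0,0,0,0],[0,0,0,0,0,0],[0,0,-0.02,0,0,0],[0,0,-0.05,0,0,0],[0,0,-0.085,0,0,0]],
])

```text
time_s: 7.47
eef_pos: [0.5334, 0.3358, 0.1255]
orientation: [[0.915, 0.404, -0.004], [0.404, -0.915, -0.002], [-0.005, 0.001, -1.0]]
force: [0.0, -0.4, 0.2]
width: -0.0001
grasp_force: 0.0
```

```bash
python3 - <<'E'
from h import *
print(togo([.536,-.009,.15]).round(4))
E
```

```text
[-0.137   0.3165 -0.0237]
```

drive_tool([
  [[-0.008,0.018,-0.015,0,0,0],[-0.023,0.053,-0.025,0,0,0],[-0.038,0.088,-0.025,0,0,0],[-0.053,0.123,-0.025,0,0,0],[-0.068,0.158,-0.025,0,0,0],[-0.083,0.193,-0.025,0,0,0],[-0.098,0.228,-0.025,0,0,0],[-0.113,0.263,-0.025,0,0,0]],
])

```text
time_s: 8.13
eef_pos: [0.5371, 0.0485, 0.152]
orientation: [[0.915, 0.404, 0.001], [0.404, -0.915, -0.0], [0.0, 0.0, -1.0]]
force: [1.3, -0.1, -0.7]
width: 0.0
grasp_force: 0.0
```

drive_tool([
  [[-0.012,0.028,0,0,0,0],[-0.02,0.046,0.01,0,0,0],[-0.024,0.0535,0.03,0,0,0],[-0.024,0.0535,0.055,0,0,0],[-0.024,0.0535,0.07,0,0,0],[-0.024,0.0535,0.073,0,0,0],[-0.024,0.0535,0.073,0,0,0]],
])

```text
time_s: 8.72
eef_pos: [0.5364, -0.0084, 0.0779]
orientation: [[0.915, 0.404, -0.002], [0.404, -0.915, 0.0], [-0.002, -0.001, -1.0]]
force: [1.2, 0.1, 0.5]
width: 0.0001
grasp_force: 0.0
```

```bash
python3 - <<'E'
from h import *
c=capture("wrist");im=c["image"]
for d in pinpoint("wrist","empty_seat_mid"):
    w=world(c,d["location"]);print(round(d["score"],2),w.round(4),pix(c,w).round())
c2=capture("top")
E
python3 look.py pics/s6.png .536 -.0095 .012
```

```text
0.74 [ 0.5398 -0.0101  0.0116] [327. 198.]
0.59 [ 0.5196 -0.1126  0.054 ] [450. 299.]
[ 0.538  -0.0083  0.0805] [-0.1 -0.3  0.3]
scene [[305.4, 184.3], [305.5, 190.6], [305.6, 196.7], [305.7, 201.9]] [306.2 216.6]
wrist [[323.5, 276.4], [323.5, 255.0], [323.4, 238.2], [323.4, 226.4]] [323.6 203.5]
```

View pics/s6.png

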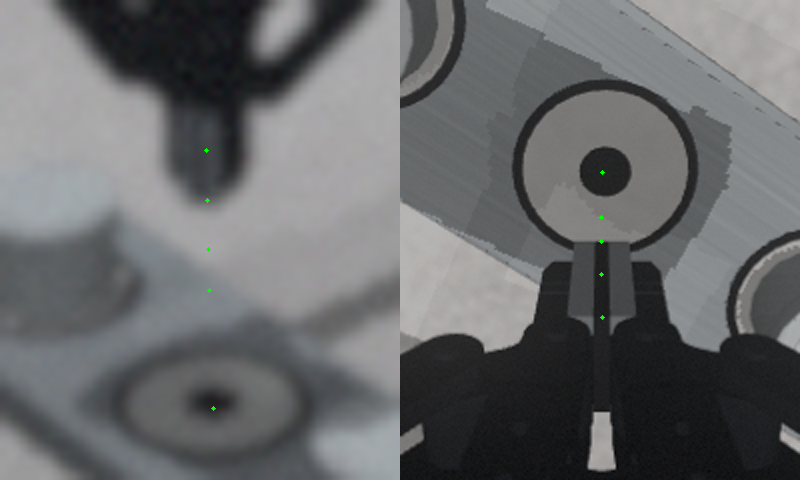

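The left crop shows the tip at (207,203) and the seat dot at (213,405). The right crop has the dot at (606,171), so lateral alignment is within 2 mm. I descend 6.7 cm to 2 cm above the dot and hold.

drive_tool([
  [[-0.001,0.0005,0.02,0,0,0],[-0.002,0.0014,0.04,0,0,0],[-0.002,0.0014,0.054,0,0,0],[-0.002,0.0014,0.062,0,0,0],[-0.002,0.0014,0.067,0,0,0],[-0.002,0.0014,0.067,0,0,0],[-0.002,0.0014,0.067,0,0,0]],
])

```text
time_s: 9.55
eef_pos: [0.5364, -0.0105, 0.0127]
orientation: [[0.915, 0.404, 0.001], [0.404, -0.915, -0.0], [0.001, 0.001, -1.0]]
force: [-0.2, -0.5, -0.3]
width: -0.0
grasp_force: 0.0
```

```bash
python3 look.py pics/s7.png .5365 -.0105 .012
```

```text
[ 0.5364 -0.0105  0.0127] [-0.2 -0.5 -0.3]
scene [[305.6, 204.6], [305.7, 210.5], [305.9, 216.3], [306.0, 221.2]] [305.9 216.5]
wrist [[323.3, 276.3], [323.3, 255.0], [323.3, 238.2], [323.2, 226.5]] [323.3 237.6]
```

View pics/s7.png

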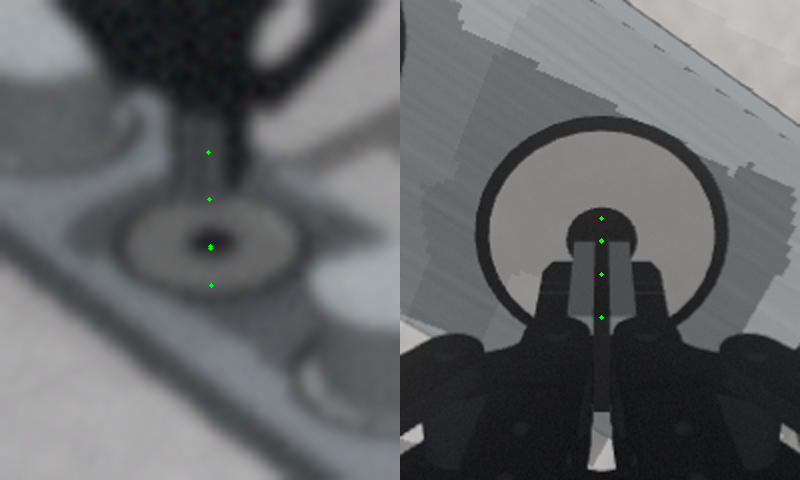

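The tip ends at (208,200), about 2 cm above the dot at (210,243), and both tins are clear. I hold, then rise.

drive_tool([
  [[0,0,0,0,0,0],[0,0,0,0,0,0],[0,0,0,0,0,0],[0,0,0,0,0,0],[0,0,0,0,0,0],[0,0,0,0,0,0],[0,0,0,0,0,0],[0,0,0,0,0,0]],
])

```text
time_s: 10.32
eef_pos: [0.5358, -0.0105, 0.0118]
orientation: [[0.915, 0.404, -0.0], [0.404, -0.915, -0.0], [-0.0, 0.0, -1.0]]
force: [0.3, 0.8, 0.9]
width: -0.0001
grasp_force: 0.0
```

drive_tool([
  [[0,0,0,0,0,0],[0,0,0,0,0,0],[0,0,0,0,0,0],[0,0,0,0,0,0],[0,0,0,0,0,0],[0,0,0,0,0,0],[0,0,0,0,0,0],[0,0,0,0,0,0]],
])

```text
time_s: 10.98
eef_pos: [0.5359, -0.0105, 0.0118]
orientation: [[0.915, 0.404, 0.0], [0.404, -0.915, -0.0], [0.0, 0.0, -1.0]]
force: [0.3, -0.3, -0.3]
width: -0.0001
grasp_force: 0.0
```

drive_tool([
  [[0,0,0,0,0,0],[0,0,0,0,0,0],[0,0,0,0,0,0],[0,0,0,0,0,0],[0,0,0,0,0,0],[0,0,0,0,0,0],[0,0,0,0,0,0],[0,0,0,0,0,0]],
])

```text
time_s: 11.65
eef_pos: [0.5358, -0.0105, 0.0118]
orientation: [[0.915, 0.404, 0.0], [0.404, -0.915, -0.0], [0.0, 0.0, -1.0]]
force: [-0.8, 0.3, -0.3]
width: 0.0
grasp_force: 0.0
```

drive_tool([
  [[0,0,0,0,0,0],[0,0,0,0,0,0],[0,0,0,0,0,0],[0,0,-0.02,0,0,0],[0,0,-0.055,0,0,0],[0,0,-0.09,0,0,0],[0,0,-0.115,0,0,0],[0,0,-0.12,0,0,0]],
])

```text
time_s: 12.32
eef_pos: [0.5382, -0.0107, 0.1377]
orientation: [[0.915, 0.404, 0.009], [0.404, -0.915, -0.001], [0.008, 0.004, -1.0]]
force: [1.1, -0.1, 1.2]
width: -0.0
grasp_force: 0.0
```

```bash
python3 - <<'E'
from h import *
print(togo([.494,-.395,.13]).round(4))
E
```

```text
[-0.1958  0.3337  0.0076]
```

drive_tool([
  [[-0.008,0.014,0,0,0,0],[-0.026,0.045,0,0,0,0],[-0.046,0.079,0,0,0,0],[-0.066,0.113,0,0,0,0],[-0.086,0.147,0,0,0,0],[-0.106,0.182,0,0,0,0],[-0.126,0.217,0,0,0,0],[-0.146,0.251,0,0,0,0]],
])

```text
time_s: 12.98
eef_pos: [0.5028, -0.3009, 0.131]
orientation: [[0.915, 0.404, -0.001], [0.404, -0.915, 0.0], [-0.0, -0.001, -1.0]]
force: [1.3, -0.7, -0.0]
width: -0.0001
grasp_force: 0.0
```

drive_tool([
  [[-0.018,0.032,0,0,0,0],[-0.034,0.06,0,0,0,0],[-0.044,0.078,0,0,0,0],[-0.048,0.084,0,0,0,0],[-0.048,0.084,0,0,0,0],[-0.048,0.084,0,0,0,0]],
])

```text
time_s: 13.48
eef_pos: [0.4937, -0.3944, 0.1311]
orientation: [[0.915, 0.404, -0.001], [0.404, -0.915, 0.001], [-0.0, -0.001, -1.0]]
force: [0.2, -0.1, 0.3]
width: 0.0
grasp_force: 0.0
```

```bash
python3 - <<'E'
from h import *
c=capture("wrist");im=c["image"]
for t in ("log_top","cancel_top"):
  for d in pinpoint("wrist",t):
    w=world(c,d["location"]);print(t,round(d["score"],2),w.round(4),pix(c,w).round())
q,a=blob(c,green(im),pix(c,[.494,-.395,.05]));print(q,a,ray(c,q,.05).round(4))
E
python3 look.py pics/s8.png .494 -.395 .05
```

```text
log_top 0.91 [ 0.4969 -0.3993  0.0496] [331. 194.]
cancel_top 0.69 [ 0.4903 -0.3227  0.0561] [236. 166.]
[326.56580427 193.59505062] 889 [ 0.4962 -0.3961  0.05  ]
[ 0.4942 -0.3938  0.1319] [-0.4  0.  -0.1]
scene [[227.7, 128.8], [228.4, 134.5], [229.0, 140.1], [229.5, 144.8]] [231.4 162.1]
wrist [[323.2, 276.1], [323.2, 254.8], [323.2, 238.0], [323.2, 226.3]] [324.4 196. ]
```

View pics/s8.png

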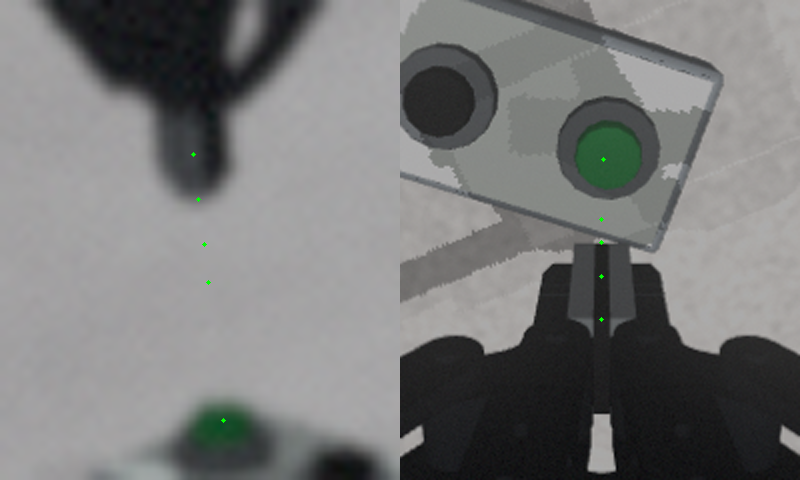

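The green button is at (608,155) in the wrist crop, centre (0.496,-0.396), with black well to the left. I go down to just above it, then press in small steps watching the force.

drive_tool([
  [[0.001,0.0025,0.02,0,0,0],[0.001,0.0025,0.045,0,0,0],[0.001,0.0025,0.068,0,0,0],[0.001,0.0025,0.082,0,0,0],[0.001,0.0025,0.087,0,0,0],[0.001,0.0025,0.087,0,0,0],[0.001,0.0025,0.087,0,0,0]],
])

```text
time_s: 14.32
eef_pos: [0.4962, -0.3975, 0.0461]
orientation: [[0.915, 0.404, 0.001], [0.404, -0.915, -0.001], [0.001, 0.002, -1.0]]
force: [-0.6, 0.1, 1.3]
width: -0.0003
grasp_force: 0.0
```

drive_tool([
  [[0,0,0.002,0,0,0],[0,0,0.004,0,0,0],[0,0,0.006,0,0,0],[0,0,0.008,0,0,0],[0,0,0.008,0,0,0]],
])

```text
time_s: 14.73
eef_pos: [0.4954, -0.3971, 0.0364]
orientation: [[0.915, 0.404, -0.0], [0.404, -0.915, 0.0], [-0.0, -0.0, -1.0]]
force: [-0.1, 0.7, 0.8]
width: 0.0
grasp_force: 0.0
```

```bash
python3 look.py pics/s9.png .496 -.396 .05
```

```text
[ 0.4954 -0.3971  0.0364] [-0.1  0.7  0.8]
scene [[229.9, 155.1], [230.5, 160.4], [231.1, 165.6], [231.6, 170.0]] [230.8 162.2]
wrist [[323.4, 276.2], [323.4, 254.9], [323.4, 238.1], [323.3, 226.4]] [321.9 247.4]
```

View pics/s9.png

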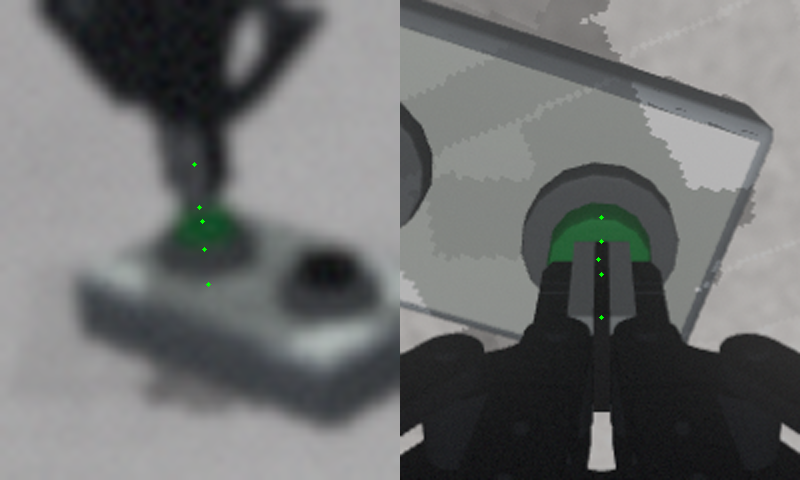

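No contact yet. The tip is slightly short of the button's centre towards -x of the tool, so I shift 2.5 mm and keep going down.

drive_tool([
  [[0.0025,0,0,0,0,0],[0.0025,0,0.002,0,0,0],[0.0025,0,0.004,0,0,0],[0.0025,0,0.005,0,0,0],[0.0025,0,0.006,0,0,0],[0.0025,0,0.006,0,0,0]],
])

```text
time_s: 15.33
eef_pos: [0.4978, -0.3961, 0.0307]
orientation: [[0.915, 0.404, -0.0], [0.404, -0.915, 0.0], [0.0, -0.0, -1.0]]
force: [-0.2, 0.5, 1.3]
width: 0.0002
grasp_force: 0.7
```

drive_tool([
  [[0,0,0.001,0,0,0],[0,0,0.002,0,0,0],[0,0,0.003,0,0,0],[0,0,0.003,0,0,0]],
])

```text
time_s: 15.67
eef_pos: [0.498, -0.3962, 0.0279]
orientation: [[0.915, 0.404, 0.0], [0.404, -0.915, -0.0], [0.0, 0.0, -1.0]]
force: [0.2, 1.7, 2.1]
width: -0.0
grasp_force: 1.4
```

Contact: the force is rising, as a spring would. I continue to the stop.

drive_tool([
  [[0,0,0.001,0,0,0],[0,0,0.002,0,0,0],[0,0,0.003,0,0,0],[0,0,0.003,0,0,0]],
])

```text
time_s: 16.0
eef_pos: [0.498, -0.3963, 0.0255]
orientation: [[0.915, 0.404, 0.0], [0.404, -0.915, -0.0], [0.0, 0.0, -1.0]]
force: [-1.5, 2.8, 6.3]
width: -0.0
grasp_force: 3.2
```

drive_tool([
  [[0,0,0.001,0,0,0],[0,0,0.0015,0,0,0],[0,0,0.0015,0,0,0]],
])

```text
time_s: 16.25
eef_pos: [0.4981, -0.3964, 0.0254]
orientation: [[0.915, 0.404, 0.001], [0.404, -0.915, -0.001], [0.0, 0.001, -1.0]]
force: [-4.0, 5.4, 12.4]
width: -0.0001
grasp_force: 6.7
```

The arm stopped hard at TCP z = 0.0254 with 12 N, about 6 mm after first contact, so the button is fully down. I rise clear.

drive_tool([
  [[0,0,0,0,0,0],[0,0,-0.004,0,0,0],[0,0,-0.012,0,0,0],[0,0,-0.03,0,0,0],[0,0,-0.06,0,0,0],[0,0,-0.095,0,0,0],[0,0,-0.12,0,0,0],[0,0,-0.125,0,0,0]],
])

```text
time_s: 16.92
eef_pos: [0.4994, -0.3977, 0.1547]
orientation: [[0.915, 0.404, 0.007], [0.404, -0.915, -0.006], [0.004, 0.009, -1.0]]
force: [0.1, -0.4, 1.5]
width: -0.0001
grasp_force: 0.0
```

drive_tool([
  [[-0.02,0,-0.01,0,0,0],[-0.05,0,-0.02,0,0,0],[-0.075,0,-0.02,0,0,0],[-0.08,0,-0.02,0,0,0],[-0.08,0,-0.02,0,0,0],[-0.08,0,-0.02,0,0,0]],
])

```text
time_s: 17.42
eef_pos: [0.4248, -0.4282, 0.1676]
orientation: [[0.915, 0.404, -0.0], [0.404, -0.915, 0.001], [0.0, -0.001, -1.0]]
force: [0.3, -0.8, -0.6]
width: -0.0002
grasp_force: 0.0
```

```bash
python3 - <<'E'
from h import *
s=sense();print(s["time_s"],s["eef_pos"].round(3),s["force"].round(1))
c=capture("wrist");cv2.imwrite("pics/w9.png",c["image"][...,::-1])
for d in pinpoint("wrist","log_top")[:1]: print(world(c,d["location"]).round(4))
E
```

```text
17.4167 [ 0.425 -0.428  0.168] [ 0.3 -0.8 -0.6]
[ 0.4995 -0.3989  0.0519]
```

View pics/w9.png

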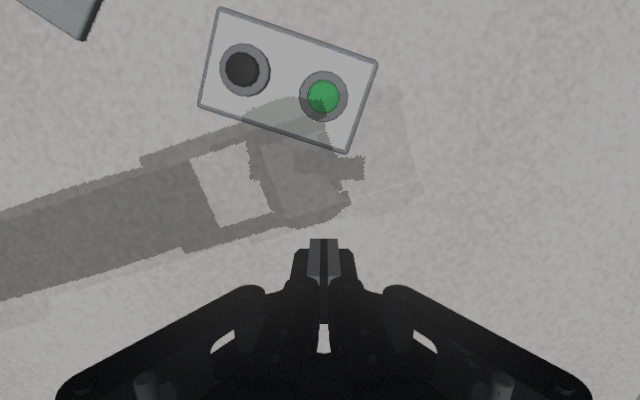

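The green button at (323,95) has come back up, the black one at (242,69) is untouched, and the gripper is clear of everything.

```bash
python3 -c "from rig import close_job; print(close_job())"
```

```text
the job is handed in; nothing more can be done
None
```

The job is handed in at about 17.5 s: I pointed about 2 cm above the middle-sized red tin's lid, then above the empty middle seat (over 2 s each), pressed the green button to its stop, and moved clear; I placed the tips by camera because `tips_ahead` (17 mm) did not match the pictures.

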